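Clear the look-up book's far page and turn its red leaf over the spine

ROBOT

A 6-joint arm with a two-finger parallel gripper is mounted at the origin on the work surface; the furniture and walls round the work are solid. World frame = base frame: x ahead of the robot, y to its left, z up, the work surface at z = 0. Lengths are in mm, angles in rad, forces in N, time in s.
With the tool pointing down it reaches from about 275 to 1000 mm from the base axis. Payload 8.4 kg.
Tool frame: the origin (TCP) lies at the very end of the fingers, on their centre line; the grasp point (between the pads) lies 19 mm behind it; z points along the fingers, x is the direction in which the jaws open and shut, and the axes are right-handed (so a half turn about z gives the same grasp; the last joint's range is limited). The gripper opens to 85 mm and grips with 20 to 120 N. Pads are 22 mm wide; open, the fingers measure 114 mm over their backs; the gripper's body (76 mm by 85 mm) begins 54 mm behind the grasp point. The pads swing forward as they close: fully open they stand 13 mm farther back than shut.
Start: joints at [-1.347, 0.353, 1.633, -0, 1.155, -0.002], TCP at [139.927, -609.137, 231.281] pointing down, gripper open.
Joint ranges: [-2.63, 2.63], [-0.92, 2.1], [0.06, 2.66], [-1.3, 4.44], [0, 2.69], [-3.02, 3.02]. Speed limits (rad/s): [2.22, 2.22, 2.79, 3.14, 3.14, 3.14].

INTERFACE

Orientations are given as [roll, pitch, yaw] about the fixed x, y, z axes, in that order (R = Rz(yaw) Ry(pitch) Rx(roll)).
In Python, from rig import r gives the robot as it stands. The module is installed in compiled form; this text tells all that it offers.
- The arm moves only by the tool apply_moves, never from a script. Its argument "targets" is a list that holds one entry, the list of rows, each a list of 7 numbers: the gripper's target within -1 to 1 (fully open at 1, half-way at 0, shut at -1), then the shift along the tool's x, y, z in cm, then the turn, a rotation vector about the tool's x, y, z in degrees. A call has 1 to 8 rows; each row is the pose to reach, as a shift and turn from the pose measured when the call began, along the tool's axes at that moment; what a row does not reach only later rows make up. A row lasts 1/10 s, in which the tool goes at most 50 mm and 8.59 degrees, less where a joint would pass 70% of its speed; a pose out of reach is approached as far as the arm can. A call with a gripper value outside its range is refused whole. The fingers move at their own pace and stop on an object; "newtons" is the grip in N (left out, the last holds). Time passes only in rows, so rows that repeat a pose let the fingers close. It gives the time, the measured TCP pose, the force and the opening at its end, in the units of the state.
- r.sense(): the state, without advancing time (a new reading comes with each control period).
- r.grab_frame(name): name is "side" or "top" or "wrist"; returns a dict with "pixels" (480x640x3 uint8, red, green, blue), "fov_y" (degrees; the focal length in pixels is half the picture's height over the tangent of half this angle, whatever the lens; pixels are square), "cx", "cy" (the principal point, pixels), "R" (3x3) and "t" (3): a world point X has camera coordinates R X + t; the wrist camera has in their place "mount" (4x4, takes a point from camera to tool coordinates, whose origin is the TCP and whose axes are the tool frame's). Camera axes: x right, y down, z forward; pixel columns grow to the right and rows downward; lengths in mm; the calibration is good to about 2 mm. The wrist camera is an equidistant fisheye: a pixel r from the principal point sees the ray r / f radians off the axis. A picture is of the moment at which its call begins: read the wrist's pose just before it. There is no depth.
- r.sign_off(): hands the job in, once; it reports no verdict.
The state is a dict: "clock": time; "qpos": joint angles; "qvel": joint speeds; "joint_efforts": joint torques, N m; "eef_pos": TCP position; "tcp_rot": TCP orientation; "contact_force": force on the tool from outside, world axes, zero at the start; "wrist_torque": the same for the moment, N m; "opening": opening from 0.0 (shut) to 1.0 (fully open).
Only numpy, scipy, OpenCV 4.12 (cv2) and the standard library are available. Lean on these libraries where they do the work, as an engineer would, in place of code of your own. Each camera call takes 0.05 s, during which the arm holds its last target. There are 200 camera calls.

TASK

The price look-up book by the label scale has to be opened at its yellow page. Using fingertips only and picking nothing up, first push the wad of shelf tags off the book's far page until it lies flat on the table, then push the red-tabbed leaf up and over the spine and press it gently down until it lies flat on the far page. Do not pinch anything or fling the leaf, leave the yellow-tabbed leaf lying where it is, and do not disturb anything else on the table.

Things in the scene. Friction and masses are not known exactly. Their poses are not given: they have to be found in the camera images.
- index_book: look-up book of rigid leaves, fixed to the table: black base 216 x 150 mm, 7.5 mm high. Origin under the spine's middle, on the table; x points away from the robot to the far page, y along the spine, z up. Near half (x < 0): yellow leaf, red leaf above it; far half: a fixed green leaf. A fixed pole sign stands near the robot: head 0.26 to 0.48 m up, from x 0.23, y 0.08 to x 0.34, y 0.42
- spine (a point): the middle of the hinge axis of the red leaf, 13.5 mm above the table, above the book's origin; the steel rod, knuckles and end caps round it reach no higher than 19 mm above the table
- far_page (a point): a point on the far page (upper face of the fixed green leaf), 62 mm beyond the spine, 11.5 mm high. The page reaches 9 to 112 mm beyond the spine and 71 mm to either side; a flat green tab, 36 mm wide, centred 46 mm to the +y side, sticks out to 130 mm. The label scale to the right of the book is 150 mm high, the drawer box to the left 155 mm
- red_leaf (a joint): turn of the white, red-edged leaf: 0 = flat on the near side, pi/2 upright, pi = flat on the far page (stop); starts ajar at 0.35 to 0.8. Leaf 3 mm thick, 142 mm along the spine, 112 mm from axis to edge, mid-plane through the axis, 0.08 kg. Stiff hinge (friction 0.09 N m): it stays at any angle it is left at; about 1 N at the tab moves it
- red_tab (a point): the middle of the outer edge of the red leaf's tab: 130 mm from the hinge axis, in the middle of the leaf's free edge; the tab is 36 mm wide (along the spine), sticks 18 mm out from the leaf and is 3 mm thick
- yellow_leaf (a joint): turn of the yellow-tabbed leaf, of the same size as the red one, that lies flat on the near half (0 = flat) with its upper face 11.5 mm above the table; it must stay there. Its hinge is as stiff. Its tab is 36 mm wide, 46 mm to the -y side of the red one.
- tag_wad: wad of white shelf tags with a yellow stripe in a black clip, 45 x 72 x 13 mm (solid to 10 mm high), 0.05 kg, lying loose on the far page at the start, long side roughly along the spine. Origin: middle of its underside; x across (45 mm), y along (72 mm), z up.
- white_roll: bystander: white label roll, 70 mm across, 40 mm high, origin under its centre
- yellow_roll: bystander: yellow label roll, 50 mm across, 30 mm high, origin under its centre
- tape: bystander: roll of brown packing tape lying flat, 93 mm across, 48 mm high, origin under its centre
- marker: bystander: red and white marker pen, 135 mm long, 16 mm thick, origin under its middle
- tub: bystander: white lidded tub, 106 mm across, 68 mm high, origin under its centre
Mind the look-alikes: they are no part of the job. Of the things like the tag_wad, leave any that is brown; of the rest the larger one is meant.

How it is judged:
By the outcome, as a careful person would: the job done as asked, in the order asked, and still so for the second after the job is handed in, with the robot touching nothing.
It also fails if it takes over 53 s, if anything falls off the work surface, if the arm or the gripper's body presses on something with over 40 N, if the wrist force passes 120 N, or if a joint passes its speed limit or range.

## Working session

There is one attempt and no reset: what is moved stays moved. The work goes in short steps, Python scripts to look and compute and a tool call to move; the robot and the scene stay as the last step left them, time stands still between calls to the robot, and variables do not carry over. Pictures are saved under pics/ and viewed, about 8 in all and at most 12, crops included, and the job is handed in when it is done.

Besides the shell and the picture viewer there is one more tool, called after "Call:" as name(argument=value, ...) on one line, values as JSON. apply_moves: Moves the arm, as the interface text tells. Its arguments: {"type":"object","properties":{"targets":{"type":"array"},"newtons":{"type":"number"}},"required":["targets"]}

```bash
mkdir -p pics; cat > h.py <<'E'
import numpy as np, cv2
from rig import r
def snap(n,fn):
    f=r.grab_frame(n); cv2.imwrite('pics/'+fn,f['pixels'][:,:,::-1]); np.savez('pics/'+fn[:-4]+'.npz',**{k:v for k,v in f.items()}); return f
def foc(f): return 240/np.tan(np.radians(float(f['fov_y']))/2)
def cast(f,u,v,z):
    F=foc(f); d=np.array([(u-f['cx'])/F,(v-f['cy'])/F,1]); R=np.array(f['R']);t=np.array(f['t'])
    c=-R.T@t; w=R.T@d; return c+w*(z-c[2])/w[2]
def proj(f,X):
    p=np.array(f['R'])@np.array(X,float)+np.array(f['t']); F=foc(f); return np.array([f['cx']+F*p[0]/p[2],f['cy']+F*p[1]/p[2]])
E
python3 - <<'E'
from h import *
for n in('side','top'):
    f=snap(n,n+'1.png'); print(n,f['fov_y'],f['cx'],f['cy'],(-np.array(f['R']).T@f['t']).round(),np.round(f['R'],2).tolist())
print(r.sense())
E
```

```text
side 45.86028377210991 319.03342388072474 240.08634673190488 [  161. -1380.   802.] [[0.96, -0.29, -0.01], [-0.15, -0.44, -0.88], [0.25, 0.85, -0.47]]
top 54.80372520550244 319.8923545008671 240.4254801873395 [ 374.  -43. 1331.] [[0.01, -1.0, 0.0], [-0.99, -0.01, -0.14], [0.14, 0.0, -0.99]]
{'clock': 0.1, 'qpos': array([-1.34740849e+00,  3.53627253e-01,  1.63406480e+00,  1.79305834e-05,
        1.15520894e+00, -2.43011268e-03]), 'qvel': array([-8.01804388e-05, -2.59720042e-03, -2.77352346e-03,  1.39371437e-03,
        1.27322930e-03, -7.74483593e-04]), 'joint_efforts': array([-8.40348439e-04, -6.06358194e+01, -3.42821860e+01, -4.16262822e-06,
        3.95167837e-03, -1.58616723e-05]), 'eef_pos': array([ 139.83018673, -608.70929211,  230.60439597]), 'tcp_rot': array([-3.14157308e+00,  1.30829433e-03, -1.34498561e+00]), 'contact_force': array([ 0.91354807, -0.30514985,  0.03063674]), 'wrist_torque': array([ 0.00313156,  0.00610684, -0.02711059]), 'opening': 1.0016674925272424}
```

View pics/top1.png

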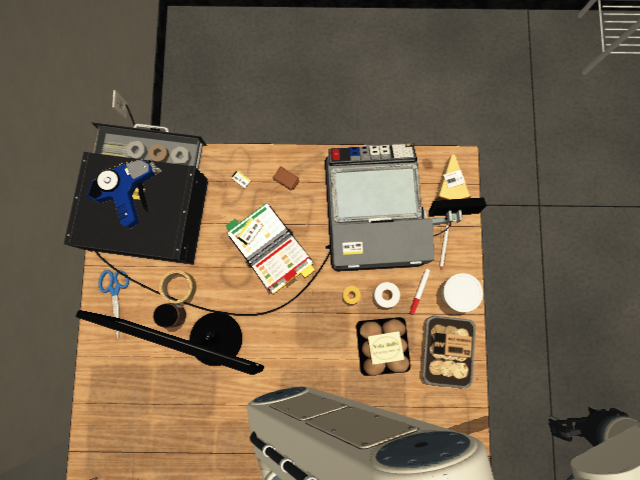

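View pics/side1.png

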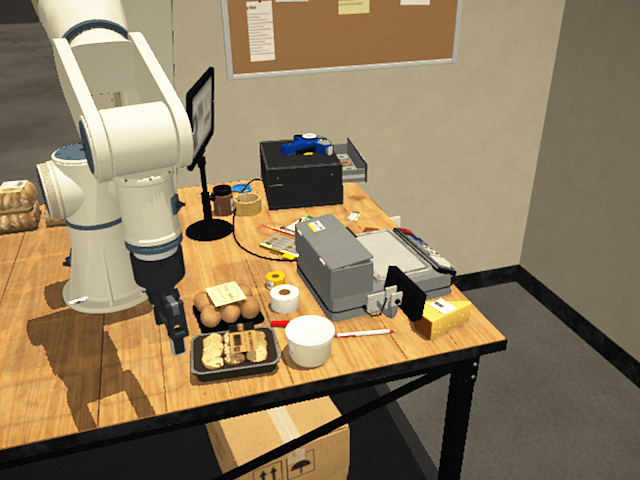

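```bash
python3 - <<'E'
import cv2
from h import *
a=cv2.imread('pics/top1.png')[150:310,190:350]; a=cv2.resize(a,None,fx=3.75,fy=3.75,interpolation=cv2.INTER_CUBIC)
cv2.imwrite('pics/c1.png',a)
E
```

```text
(no output)
```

View pics/c1.png

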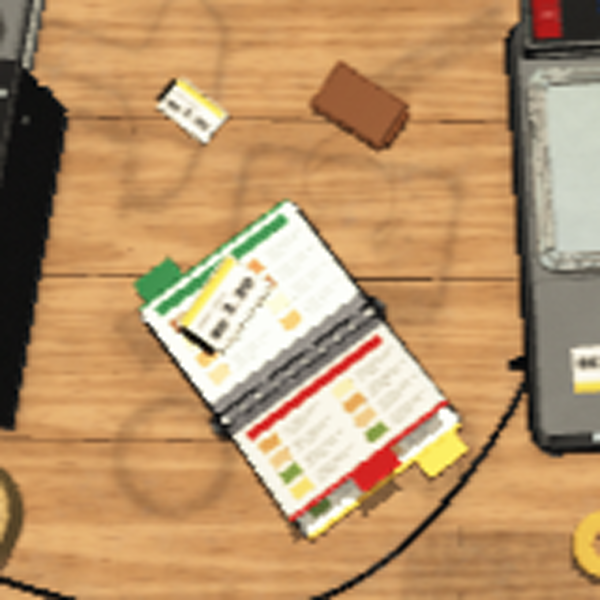

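```bash
cat > m.py <<'E'
from h import *
f=np.load('pics/top1.npz')
P=lambda x,y,z:cast(f,x/3.75+190-.37,y/3.75+150-.37,z)
a=P(222,428,15);b=P(378,307,15)
c=P(143,312,11.5);d=P(287,202,11.5)
print('spine ends',a.round(),b.round(),'len',np.linalg.norm(a-b).round()); print('far edge',c.round(),d.round(),np.linalg.norm(c-d).round())
o=(a+b)/2; y=(a-b)[:2]; y/=np.linalg.norm(y)
y2=(c-d)[:2]; y2/=np.linalg.norm(y2); print('yaw',np.degrees([np.arctan2(-y[0],y[1]),np.arctan2(-y2[0],y2[1])]))
yy=y+y2; yy/=np.linalg.norm(yy); xx=np.array([yy[1],-yy[0]])
m=(c+d)[:2]/2; print('o',o.round(1),'edge mid in book',(m-o[:2])@xx,(m-o[:2])@yy)
def bk(p): return np.round([(p-o)[:2]@xx,(p-o)[:2]@yy])
for n,q in dict(w1=(178,328),w2=(234,258),w3=(272,287),w4=(212,352),small=(192,110)).items(): print(n,bk(P(*q,20 if n[0]=='w' else 8)),P(*q,20)[:2].round())
for q in((340,62),(408,108),(384,149),(312,105)): print('brown',bk(P(*q,13)))
print('tab near/z',[ (z,bk(P(378,470,z))) for z in (40,60,80,100)])
for q in ((519,330),(535,440)): print('scale',P(*q,100).round(),bk(P(*q,100)))
for q in ((66,115),(12,425)): print('box',P(*q,155).round(),bk(P(*q,155)))
for q in ((458,412),(293,520)): print('leafcorner',[ (z,bk(P(*q,z))) for z in (40,60,80)])
E
python3 m.py
```

```text
spine ends [497. 160.  15.] [592.  43.  15.] len 150.0
far edge [586. 224.  12.] [674. 115.  12.] 140.0
yaw [38.99522202 38.98746441]
o [544.3 101.2  15. ] edge mid in book 109.80544696949595 -0.8336953736909081
w1 [81. 55.] [573. 195.]
w2 [ 98. -12.] [628. 154.]
w3 [ 62. -21.] [605. 124.]
w4 [50. 46.] [555. 168.]
small [216. -57.] [744. 190.]
brown [ 173. -172.]
brown [ 110. -190.]
brown [  96. -156.]
brown [ 159. -133.]
tab near/z [(40, array([-101.,    2.])), (60, array([-103.,    1.])), (80, array([-105.,    1.])), (100, array([-107.,    1.]))]
scale [562. -64. 100.] [ -90. -140.]
scale [483. -76. 100.] [-159.  -99.]
box [702. 254. 155.] [219.  20.]
box [484. 281. 155.] [ 67. 177.]
leafcorner [(40, array([-104.,  -72.])), (60, array([-106.,  -71.])), (80, array([-108.,  -70.]))]
leafcorner [(40, array([-91.,  74.])), (60, array([-93.,  72.])), (80, array([-95.,  71.]))]
```

```bash
cat >> h.py <<'E'
from scipy.spatial.transform import Rotation as Ro
O=np.array([544.3,101.2,0]);XX=np.array([.777,.629,0]);YY=np.array([-.629,.777,0])
def W(b): return O+b[0]*XX+b[1]*YY+np.array([0,0,b[2]])
def B(p): p=np.array(p)-O; return np.round([p@XX,p@YY,p[2]],1)
def Rt(tilt): # tool x=-by, tilt deg: fingers point toward +bx
    t=np.radians(tilt); z=np.sin(t)*XX-np.cos(t)*np.array([0,0,1]); x=-YY; return np.column_stack([x,np.cross(z,x),z])
def go(*tg,s=None):
    s=s or r.sense(); R=Ro.from_euler('xyz',s['tcp_rot']).as_matrix()
    print('t',s['clock'],'book',B(s['eef_pos']),'F',np.round(s['contact_force'],1),'q',np.round(s['qpos'],2),'op',round(s['opening'],2))
    for b,t in tg:
        print(b,t,'->',np.round(R.T@(W(b)-s['eef_pos'])/10,2).tolist(),np.round(Ro.from_matrix(R.T@Rt(t)).as_rotvec(degrees=True),1).tolist())
E
python3 -c "
from h import *
go(((33,12,240),0),((33,12,60),0))"
```

```text
t 0.1 book [-760.8 -297.2  230.6] F [ 0.9 -0.3  0. ] q [-1.35  0.35  1.63  0.    1.16 -0.  ] op 1.0
(33, 12, 240) 0 -> [-62.66, -57.75, -0.86] [-0.0, 0.1, -26.1]
(33, 12, 60) 0 -> [-62.64, -57.75, 17.14] [-0.0, 0.1, -26.1]
```

Call:
apply_moves(targets=[[[-0.4,-62.7,-57.8,-1,0,0,-26],[-0.4,-62.7,-57.8,-1,0,0,-26],[-0.4,-62.7,-57.8,-1,0,0,-26],[-0.4,-62.7,-57.8,-1,0,0,-26],[-0.4,-62.7,-57.8,-1,0,0,-26],[-0.4,-62.7,-57.8,-1,0,0,-26],[-0.4,-62.7,-57.8,-1,0,0,-26],[-0.4,-62.7,-57.8,-1,0,0,-26]]])

```text
clock: 0.9
eef_pos: [338.6, -259.9, 236.0]
tcp_rot: [-3.141, 0.001, -0.892]
contact_force: [1.7, -0.1, -0.2]
opening: 0.301
```

```bash
python3 -c "
from h import *
go(((33,12,240),0),((33,12,60),0))"
```

```text
t 0.9 book [-387.  -151.2  236. ] F [ 1.7 -0.1 -0.2] q [-0.66  0.03  2.03  0.    1.08  0.23] op 0.3
(33, 12, 240) 0 -> [-16.38, -41.98, -0.35] [-0.0, 0.1, -0.1]
(33, 12, 60) 0 -> [-16.36, -41.97, 17.65] [-0.0, 0.1, -0.1]
```

Call:
apply_moves(targets=[[[-0.4,-16.4,-42,0,0,0,0],[-0.4,-16.4,-42,0,0,0,0],[-0.4,-16.4,-42,0,0,0,0],[-0.4,-16.4,-42,0,0,0,0],[-0.4,-16.4,-42,0,0,0,0],[-0.4,-16.4,-42,0,0,0,0],[-0.4,-16.4,-42,0,0,0,0],[-0.4,-16.4,-42,0,0,0,0]]])

```text
clock: 1.7
eef_pos: [536.8, 87.9, 236.2]
tcp_rot: [-3.141, 0.001, -0.891]
contact_force: [0.7, -0.5, -0.4]
opening: 0.299
```

```bash
python3 - <<'E'
from h import *
go(((33,12,60),0),((33,12,25),0))
s=r.sense(); f=snap('wrist','w1.png'); print(f['fov_y'],f['cx'],f['cy'],np.round(f['mount'],2).tolist())
snap('side','s2.png')
E
```

```text
t 1.7 book [-14.2  -5.6 236.2] F [ 0.7 -0.5 -0.4] q [0.16 0.22 1.8  0.   1.12 1.05] op 0.3
(33, 12, 60) 0 -> [-1.75, -4.72, 17.63] [-0.0, 0.1, -0.1]
(33, 12, 25) 0 -> [-1.75, -4.71, 21.13] [-0.0, 0.1, -0.1]
65.70646984690485 317.5446171033585 235.40758991329494 [[1.0, -0.0, -0.0, -0.39], [0.0, 0.95, 0.32, -81.78], [0.0, -0.32, 0.95, -141.96], [0.0, 0.0, 0.0, 1.0]]
```

View pics/w1.png

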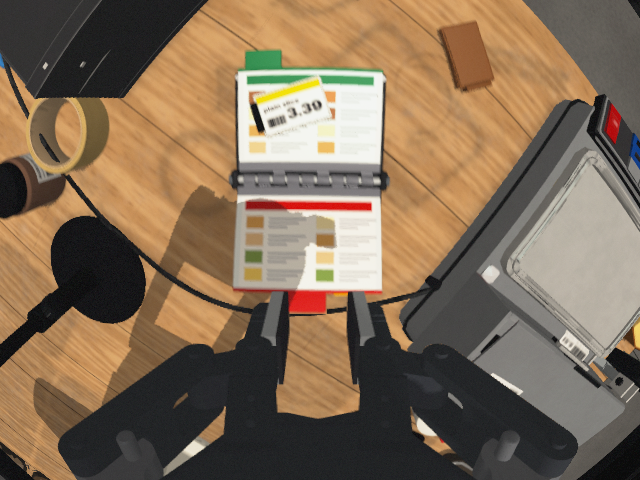

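```bash
cat >> h.py <<'E'
def wcast(f,pos,rot,u,v,z):
    F=240/np.tan(np.radians(float(f['fov_y']))/2); du=np.array([u-f['cx'],v-f['cy']]); rr=np.hypot(*du)
    th=rr/F; d=np.array([*(du/rr*np.sin(th)),np.cos(th)]); M=np.array(f['mount']); R=Ro.from_euler('xyz',rot).as_matrix()
    c=R@M[:3,3]+pos; w=R@M[:3,:3]@d
    return c+w*((z-c[2])/w[2]), c, w
E
python3 - <<'E'
from h import *
f=np.load('pics/w1.npz',allow_pickle=True); s=r.sense(); p,q=s['eef_pos'],s['tcp_rot']
for n,u,v,z in [('capL',232,180,15),('capR',387,180,15),('pgL',237,72,11.5),('pgR',385,72,11.5),('w1',250,93,20),('w2',323,78,24),('w3',333,116,24),('w4',262,135,21),('tabL',288,313,0),('tabR',326,313,0),('leafL',234,291,0),('leafR',382,291,0),('brownnear',455,90,5)]:
    X,c,w=wcast(f,p,q,u,v,z); e=''
    if z==0: # intersect with circle radius 130/112 about the hinge in book xz
        rad=130 if n[0]=='t' else 112
        k=np.linspace(0,3,6000); Y=c+w*((k*100-c[2])/w[2])[:,None] if 0 else None
        hs=np.linspace(14,140,2000); Y=np.array([c+w*((h-c[2])/w[2]) for h in hs]); bx=(Y-O)@XX; d=np.hypot(bx,hs-13.5)-rad
        i=np.argmin(abs(d)+1e3*(hs>120)); X=Y[i]; e='ang %.3f res %.1f'%(np.arctan2(hs[i]-13.5,-bx[i]),d[i])
    print(n,B(X),e)
E
```

```text
capL [ 7.2 82.4 15. ] 
capR [  7.2 -73.2  15. ] 
pgL [115.6  75.1  11.5] 
pgR [115.1 -69.1  11.5] 
w1 [93.2 60.7 20. ] 
w2 [106.   -8.7  24. ] 
w3 [ 69.7 -18.1  24. ] 
w4 [52.  49.5 21. ] 
tabL [-88.7  20.7 108.5] ang 0.820 res 0.0
tabR [-126.3  -12.8   44.1] ang 0.238 res -0.0
leafL [-74.7  68.   96.9] ang 0.841 res 0.0
leafR [-111.5  -73.5   23.6] ang 0.091 res -0.0
brownnear [ 102.8 -144.5    5. ]
```

Call:
apply_moves(targets=[[[-0.4,-2,-4.6,10,0,0,0],[-0.4,-2,-4.6,16,0,0,0],[-0.4,-2,-4.6,17.6,0,0,0],[-0.4,-2,-4.6,17.6,0,0,0],[-0.4,-2,-4.6,17.6,0,0,0],[-0.4,-2,-4.6,17.6,0,0,0],[-0.4,-2,-4.6,17.6,0,0,0]]])

```text
clock: 2.5
eef_pos: [563.2, 135.3, 62.5]
tcp_rot: [-3.136, 0.0, -0.888]
contact_force: [-0.2, -0.2, 0.7]
opening: 0.302
```

```bash
python3 - <<'E'
from h import *
go(((33,12,25),0))
s=r.sense();print(s['qvel'].round(3),s['eef_pos']); f=snap('wrist','w2.png')
E
```

```text
t 2.5 book [36.1 14.6 62.5] F [-0.2 -0.2  0.7] q [0.23 0.49 1.86 0.   0.78 1.12] op 0.3
(33, 12, 25) 0 -> [0.26, 0.33, 3.74] [-0.3, 0.0, 0.1]
[-0.002 -0.013 -0.002  0.002 -0.006 -0.001] [563.16067853 135.29560515  62.45301749]
```

View pics/w2.png

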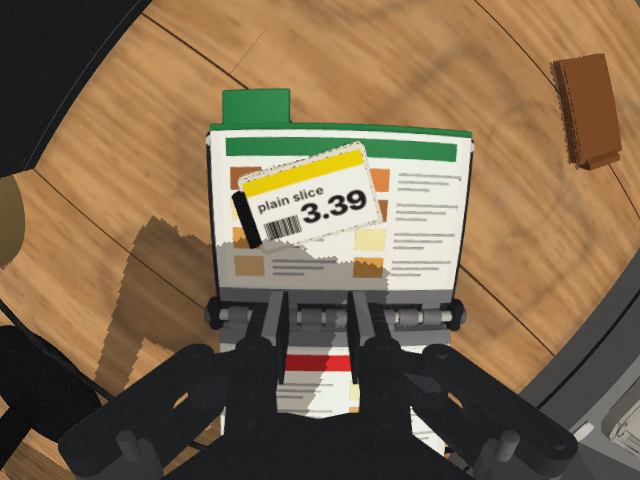

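```bash
python3 - <<'E'
from h import *
f=np.load('pics/w2.npz',allow_pickle=True); s=r.sense(); p,q=s['eef_pos'],s['tcp_rot']
for n,u,v,z in [('capL',205,312,14),('capR',465,314,14),('pgL',208,125,11.5),('pgR',472,132,11.5),('tabR',290,90,11.5),('tabL',222,91,11.5),('w1',234,195,18),('w2',362,143,24),('w3',384,220,24),('w4',256,248,18),('tip?',270,380,62),('tipR',362,380,62)]:
    X,c,w=wcast(f,p,q,u,v,z); print(n,B(X))
E
```

```text
capL [ 4.5 83.8 14. ]
capR [  2.  -77.6  14. ]
pgL [114.4  73.1  11.5]
pgR [112.5 -68.9  11.5]
tabR [131.2  29.3  11.5]
tabL [132.1  64.9  11.5]
w1 [77.4 58.8 18. ]
w2 [104.5  -6.4  24. ]
w3 [ 65.6 -18.9  24. ]
w4 [48.  48.5 18. ]
tip? [-6.1 38.7 62. ]
tipR [-5.9 -7.1 62. ]
```

Call:
apply_moves(targets=[[[-0.4,0,0.4,2.5,0,0,0],[-0.4,0,0.5,4,0,0,0],[-0.4,0,0.5,4.6,0,0,0],[-0.4,0,0.5,4.8,0,0,0],[-0.4,0,0.5,4.8,0,0,0],[-0.4,0,0.5,4.8,0,0,0]]])

```text
clock: 3.15
eef_pos: [560.3, 132.5, 15.3]
tcp_rot: [-3.135, -0.001, -0.888]
contact_force: [-0.4, -0.3, -0.0]
opening: 0.303
```

```bash
python3 -c "
from h import *
go(((60,10,14),0),((80,5,14),0))"
```

```text
t 3.15 book [32.1 14.3 15.3] F [-0.4 -0.3 -0. ] q [0.23 0.56 1.89 0.   0.69 1.11] op 0.3
(60, 10, 14) 0 -> [0.44, -2.78, 0.15] [-0.4, -0.0, 0.1]
(80, 5, 14) 0 -> [0.94, -4.78, 0.16] [-0.4, -0.0, 0.1]
```

Call:
apply_moves(targets=[[[-0.4,0,-0.5,0,0,0,0],[-0.4,0,-1,0,0,0,0],[-0.4,0,-1.5,0,0,0,0],[-0.4,0,-2,0,0,0,0],[-0.4,0,-2.5,0,0,0,0],[-0.4,0,-3,0,0,0,0],[-0.4,0,-3.5,0,0,0,0],[-0.4,0,-3.5,0,0,0,0]]])

```text
clock: 3.95
eef_pos: [588.2, 155.1, 15.6]
tcp_rot: [-3.134, -0.001, -0.888]
contact_force: [0.4, -0.0, -0.2]
opening: 0.301
```

```bash
python3 - <<'E'
from h import *
go(((100,5,14),0),((125,0,14),0))
s=r.sense();f=snap('wrist','w3.png')
im=f['pixels'][0:400,150:550]; hsv=cv2.cvtColor(im,cv2.COLOR_RGB2HSV); m=cv2.inRange(hsv,(22,170,150),(32,255,255))
n,l,st,c=cv2.connectedComponentsWithStats(m)
i=1+np.argmax(st[1:,4]); r_=cv2.minAreaRect(np.argwhere(l==i)[:,::-1].astype(np.float32)); print(r_,st[i])
for u,v in cv2.boxPoints(r_)+[150,0]: print(B(wcast(f,s['eef_pos'],s['tcp_rot'],u,v,24)[0]))
E
```

```text
t 3.95 book [68.  14.3 15.6] F [ 0.4 -0.  -0.2] q [0.25 0.59 1.81 0.   0.73 1.14] op 0.3
(100, 5, 14) 0 -> [0.94, -3.19, 0.18] [-0.4, -0.1, 0.1]
(125, 0, 14) 0 -> [1.44, -5.69, 0.2] [-0.4, -0.1, 0.1]
((172.0, 209.0), (18.0, 160.0), 90.0) [  92  200  161   19 2982]
[118.4  43.2  24. ]
[118.6 -16.8  24. ]
[111.5 -17.3  24. ]
[111.4  43.6  24. ]
```

Call:
apply_moves(targets=[[[-0.4,0,-0.5,0.05,0,0,0],[-0.4,0,-1,0.1,0,0,0],[-0.4,0,-1.5,0.1,0,0,0],[-0.4,0,-2,0.1,0,0,0],[-0.4,0,-2.5,0.1,0,0,0],[-0.4,0,-3,0.1,0,0,0],[-0.4,0,-3.5,0.1,0,0,0],[-0.4,0,-4,0.1,0,0,0]]])

```text
clock: 4.8
eef_pos: [619.2, 180.4, 14.8]
tcp_rot: [-3.134, -0.001, -0.888]
contact_force: [0.3, -0.1, -0.6]
opening: 0.304
```

Call:
apply_moves(targets=[[[-0.4,0,-0.5,0.0,0,0,0],[-0.4,0,-1,0,0,0,0],[-0.4,0,-1.5,0,0,0,0],[-0.4,0,-2,0,0,0,0],[-0.4,0,-2.3,0,0,0,0],[-0.4,0,-2.3,0,0,0,0]]])

```text
clock: 5.4
eef_pos: [637.5, 195.2, 15.0]
tcp_rot: [-3.134, -0.001, -0.888]
contact_force: [-0.6, 0.3, 0.8]
opening: 0.299
```

```bash
python3 - <<'E'
from h import *
go(((130,5,14),0))
f=snap('wrist','w4.png')
E
```

```text
t 5.4 book [131.5  14.5  15. ] F [-0.6  0.3  0.8] q [0.29 0.66 1.68 0.   0.8  1.18] op 0.3
(130, 5, 14) 0 -> [0.95, 0.17, 0.1] [-0.4, -0.1, 0.1]
```

View pics/w4.png

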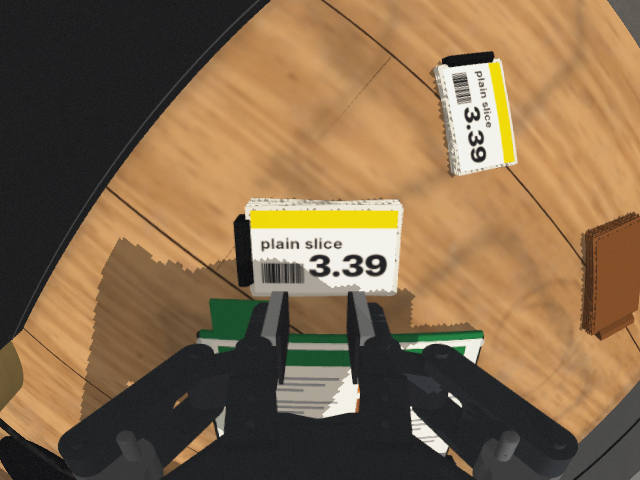

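```bash
python3 - <<'E'
from h import *
f=np.load('pics/w4.npz',allow_pickle=True); s=r.sense(); p,q=s['eef_pos'],s['tcp_rot']
for n,u,v,z in [('nL',252,291,11),('nR',397,295,11),('fL',250,210,11),('fR',402,208,11),('tabtip',212,299,11.5)]:
    print(n,B(wcast(f,p,q,u,v,z)[0]))
go(((-40,0,200),0))
E
```

```text
nL [137.5  44.3  11. ]
nR [135.4 -20.6  11. ]
fL [174.5  42.9  11. ]
fR [175.5 -19.7  11. ]
tabtip [133.1  63.2  11.5]
t 5.45 book [131.1  14.5  14.9] F [ 0.5 -0.1 -0.6] q [0.29 0.66 1.68 0.   0.8  1.18] op 0.3
(-40, 0, 200) 0 -> [1.43, 16.99, -18.63] [-0.4, -0.0, 0.1]
```

Call:
apply_moves(targets=[[[-0.4,0,-0.4,0.0,0,0,0],[-0.4,0,-0.8,0,0,0,0],[-0.4,0,-1.2,0,0,0,0],[-0.4,0,-1.5,0,0,0,0],[-0.4,0,-1.5,0,0,0,0]]])

```text
clock: 5.95
eef_pos: [649.2, 204.8, 15.1]
tcp_rot: [-3.134, -0.001, -0.888]
contact_force: [0.1, 0.6, -1.1]
opening: 0.3
```

```bash
python3 - <<'E'
from h import *
go(((130,5,14),0))
s=r.sense();f=snap('wrist','w5.png')
im=f['pixels'][0:400,150:450]; hsv=cv2.cvtColor(im,cv2.COLOR_RGB2HSV); m=cv2.inRange(hsv,(22,170,150),(32,255,255))
for nm in('w4','w5'):
    im=cv2.imread(f'pics/{nm}.png')[0:400,150:430]; hsv=cv2.cvtColor(im,cv2.COLOR_BGR2HSV); m=cv2.inRange(hsv,(22,170,150),(32,255,255))
    n,l,st,c=cv2.connectedComponentsWithStats(m); i=1+np.argmax(st[1:,4]); print(nm,st[i]+[150,0,0,0,0])
f1=snap('top','top2.png')
a=cv2.imread('pics/w5.png')[150:350,180:460]; b=cv2.imread('pics/top2.png')[150:310,190:350]
a=cv2.resize(a,(400,286));b=cv2.resize(b,(400,400)); cv2.imwrite('pics/c2.png',np.hstack([np.vstack([a,np.zeros((114,400,3),np.uint8)]),b]))
E
```

```text
t 5.95 book [146.7  14.5  15.1] F [ 0.1  0.6 -1.1] q [0.3  0.68 1.64 0.   0.82 1.19] op 0.3
(130, 5, 14) 0 -> [0.95, 1.68, 0.09] [-0.4, -0.1, 0.1]
w4 [ 250  210  148   18 2503]
w5 [ 252  245  144   16 2281]
```

View pics/c2.png

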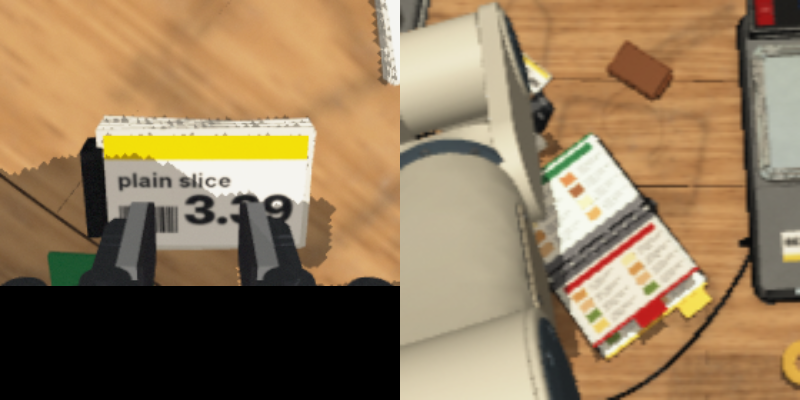

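```bash
python3 - <<'E'
from h import *
f=np.load('pics/w5.npz',allow_pickle=True); s=r.sense(); p,q=s['eef_pos'],s['tcp_rot']
for n,u,v,z in [('fL',251,239,13),('fR',401,240,13),('nR',393,323,13),('tab',215,327,11.5),('tabR',245,327,11.5)]:
    print(n,B(wcast(f,p,q,u,v,z)[0]))
go(((125,14,40),0),((60,0,150),0),((-160,0,180),0),((-160,0,180),45))
E
```

```text
fL [177.5  42.8  13. ]
fR [177.2 -19.7  13. ]
nR [136.8 -19.6  13. ]
tab [132.9  63.7  11.5]
tabR [133.6  49.   11.5]
t 6.05 book [146.1  14.6  15. ] F [ 0.7  0.6 -0.7] q [0.3  0.68 1.64 0.   0.82 1.19] op 0.3
(125, 14, 40) 0 -> [0.05, 2.1, -2.52] [-0.4, -0.0, 0.1]
(60, 0, 150) 0 -> [1.45, 8.52, -13.56] [-0.4, -0.0, 0.1]
(-160, 0, 180) 0 -> [1.4, 30.5, -16.72] [-0.4, -0.0, 0.1]
(-160, 0, 180) 45 -> [1.4, 30.5, -16.72] [44.6, 0.0, 0.2]
```

Call:
apply_moves(targets=[[[-0.4,0,0,-3,0,0,0],[-0.4,0,0,-8,0,0,0],[-1,0.5,4,-12,0,0,0],[-1,1,9,-16,0,0,0],[-1,1.4,14,-19,0,0,0],[-1,1.4,19,-19,0,0,0],[-1,1.4,24,-19,5,0,0],[-1,1.4,28,-19,12,0,0]]])

```text
clock: 6.85
eef_pos: [451.5, 25.7, 203.7]
tcp_rot: [-2.92, -0.005, -0.886]
contact_force: [0.1, -0.9, -0.1]
opening: -0.002
```

```bash
sed -i 's/^O=.*;XX/O=np.array([544.6,104.0,0]);XX/' h.py; sed -n '/^O=/p' h.py; python3 -c "
from h import *
go(((-180,0,180),45),((-160,0,120),45))"
```

```text
O=np.array([544.6,104.0,0]);XX=np.array([.777,.629,0]);YY=np.array([-.629,.777,0])
t 6.85 book [-121.5   -2.3  203.7] F [ 0.1 -0.9 -0.1] q [-0.06  0.03  2.14  0.2   0.82  0.7 ] op -0.0
(-180, 0, 180) 45 -> [-0.26, 6.21, 1.03] [32.3, -0.1, 0.3]
(-160, 0, 120) 45 -> [-0.28, 5.58, 7.32] [32.3, -0.1, 0.3]
```

Call:
apply_moves(targets=[[[-1,-0.2,3,0.5,8,0,0],[-1,-0.2,6.2,1,16,0,0],[-1,-0.2,6.2,1,24,0,0],[-1,-0.2,6.2,1,32,0,0.3],[-1,-0.2,6.2,1,32,0,0.3],[-1,-0.2,6.2,1,32,0,0.3],[-1,-0.2,6.2,1,32,0,0.3]]])

```text
clock: 7.55
eef_pos: [404.4, -10.0, 180.0]
tcp_rot: [-2.359, -0.002, -0.893]
contact_force: [-0.2, 0.4, -0.7]
opening: -0.001
```

```bash
python3 - <<'E'
from h import *
go(((-170,0,60),45),((-140,0,45),45),((-118,0,48),45))
f=snap('wrist','w6.png')
E
```

```text
t 7.55 book [-180.6   -0.4  180. ] F [-0.2  0.4 -0.7] q [-0.65  0.06  2.47  1.2   0.82 -0.71] op -0.0
(-170, 0, 60) 45 -> [-0.08, 7.7, 9.26] [0.1, -0.2, -0.0]
(-140, 0, 45) 45 -> [-0.09, 6.64, 12.44] [0.1, -0.2, -0.0]
(-118, 0, 48) 45 -> [-0.09, 4.87, 13.78] [0.1, -0.2, -0.0]
```

View pics/w6.png

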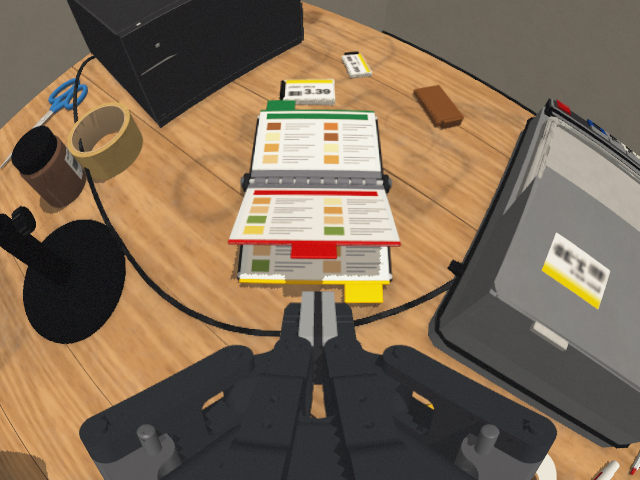

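```bash
cat >> h.py <<'E'
def leaf(f,s,u,v,rad):
    _,c,w=wcast(f,s['eef_pos'],s['tcp_rot'],u,v,0)
    k=np.linspace(.0,800,8000); n=w/np.linalg.norm(w); Y=c+k[:,None]*n-O; bx=Y@XX; bz=Y[:,2]-13.5
    d=np.hypot(bx,bz)-rad; i=np.where(d[:-1]*d[1:]<0)[0]
    print([(round(float(np.arctan2(bz[j],-bx[j])),3),round(float(Y[j]@YY),1)) for j in i],'min',d.min().round(1))
def path(ths,phis,rho=95,press=0):
    tg=[]
    for th,ph in zip(ths,phis):
        t,p=np.radians([th,ph]); c=np.array([-rho*np.cos(t),13.5+rho*np.sin(t)])-(1.5-press)*np.array([np.sin(t),np.cos(t)])
        c-=11*np.array([np.cos(p),np.sin(p)]); tg.append(((round(c[0]),0,round(c[1])),ph))
    go(*tg)
E
python3 - <<'E'
from h import *
f=np.load('pics/w6.npz',allow_pickle=True); s=r.sense()
leaf(f,s,314,258,130);leaf(f,s,229,244,112);leaf(f,s,400,245,112)
for u,v in((247,183),(387,183)): print(B(wcast(f,s['eef_pos'],s['tcp_rot'],u,v,14)[0]))
go(((-150,0,90),45),((-140,0,60),45),((-120,0,45),45))
E
```

```text
[(0.504, 2.5), (-1.296, 3.9)] min -49.2
[(0.505, 72.1), (-1.374, 115.5)] min -45.9
[(0.491, -67.8), (-1.352, -108.5)] min -44.3
[-1.5 74.5 14. ]
[ -2.  -74.7  14. ]
t 7.6 book [-180.8   -0.3  179.7] F [-1.3  0.8 -0. ] q [-0.65  0.06  2.47  1.2   0.82 -0.71] op 0.0
(-150, 0, 90) 45 -> [-0.06, 4.14, 8.53] [0.1, -0.2, -0.1]
(-140, 0, 60) 45 -> [-0.07, 5.55, 11.37] [0.1, -0.2, -0.1]
(-120, 0, 45) 45 -> [-0.08, 5.19, 13.84] [0.1, -0.2, -0.1]
```

Call:
apply_moves(targets=[[[-1,0,3,4.3,0,0,0],[-1,0,5.5,8,0,0,0],[-1,0,5.5,9.5,0,0,0],[-1,0,5.5,11.4,0,0,0],[-1,0,5.3,13,0,0,0],[-1,0,5.2,13.8,0,0,0],[-1,0,5.2,13.8,0,0,0],[-1,0,5.2,13.8,0,0,0]]])

```text
clock: 8.4
eef_pos: [451.6, 28.1, 45.4]
tcp_rot: [-2.358, -0.002, -0.892]
contact_force: [0.0, 0.1, -0.0]
opening: -0.002
```

```bash
python3 - <<'E'
from h import *
path([24,28,32,36,40,45,50,55],[45]*8)
E
```

```text
t 8.4 book [-120.1   -0.5   45.4] F [ 0.   0.1 -0. ] q [-0.44  0.52  2.49  1.89  0.73 -1.4 ] op -0.0
(-95, 0, 43) 45 -> [-0.05, -1.61, 1.94] [0.1, -0.2, -0.0]
(-92, 0, 49) 45 -> [-0.05, -2.25, 1.73] [0.1, -0.2, -0.0]
(-89, 0, 55) 45 -> [-0.05, -2.88, 1.51] [0.1, -0.2, -0.0]
(-86, 0, 60) 45 -> [-0.05, -3.45, 1.37] [0.1, -0.2, -0.0]
(-82, 0, 66) 45 -> [-0.05, -4.15, 1.23] [0.1, -0.2, -0.0]
(-76, 0, 72) 45 -> [-0.05, -5.0, 1.23] [0.1, -0.2, -0.0]
(-70, 0, 78) 45 -> [-0.05, -5.85, 1.23] [0.1, -0.2, -0.0]
(-63, 0, 83) 45 -> [-0.05, -6.7, 1.36] [0.1, -0.2, -0.0]
```

Call:
apply_moves(targets=[[[-1,0,-0.8,1,0,0,0],[-1,0,-1.5,1.8,0,0,0],[-1,0,-2.1,1.7,0,0,0],[-1,0,-2.7,1.55,0,0,0],[-1,0,-3.3,1.4,0,0,0],[-1,0,-4,1.25,0,0,0],[-1,0,-4.6,1.2,0,0,0],[-1,0,-5.2,1.2,0,0,0]]])

```text
clock: 9.2
eef_pos: [486.9, 56.5, 74.2]
tcp_rot: [-2.358, -0.002, -0.893]
contact_force: [-0.9, -1.6, 0.8]
opening: 0.001
```

```bash
python3 - <<'E'
from h import *
path([50,54,58,62,66,70,74,78],[45]*8)
snap('wrist','w7.png')
E
```

```text
t 9.2 book [-74.7  -0.6  74.2] F [-0.9 -1.6  0.8] q [-0.31  0.43  2.44  1.88  0.67 -1.21] op 0.0
(-70, 0, 78) 45 -> [-0.06, -0.6, 0.07] [0.1, -0.2, -0.0]
(-65, 0, 82) 45 -> [-0.06, -1.24, 0.14] [0.1, -0.2, -0.0]
(-59, 0, 85) 45 -> [-0.06, -1.88, 0.35] [0.1, -0.2, -0.0]
(-54, 0, 89) 45 -> [-0.06, -2.51, 0.42] [0.1, -0.2, -0.0]
(-48, 0, 92) 45 -> [-0.06, -3.15, 0.63] [0.1, -0.2, -0.0]
(-42, 0, 94) 45 -> [-0.06, -3.72, 0.91] [0.1, -0.2, -0.0]
(-35, 0, 97) 45 -> [-0.06, -4.42, 1.19] [0.1, -0.2, -0.0]
(-29, 0, 98) 45 -> [-0.06, -4.92, 1.54] [0.1, -0.2, -0.0]
```

View pics/w7.png

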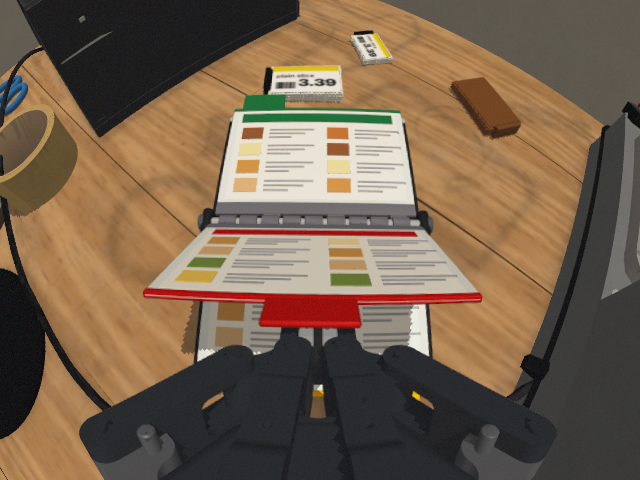

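Call:
apply_moves(targets=[[[-1,0,-0.6,0.07,0,0,0],[-1,0,-1.2,0.15,0,0,0],[-1,0,-1.9,0.35,0,0,0],[-1,0,-2.5,0.45,0,0,0],[-1,0,-3.1,0.65,0,0,0],[-1,0,-3.7,0.9,0,0,0],[-1,0,-4.3,1.2,0,0,0],[-1,0,-4.9,1.5,0,0,0]]])

```text
clock: 10.05
eef_pos: [523.3, 85.6, 98.9]
tcp_rot: [-2.357, -0.003, -0.893]
contact_force: [-0.3, -0.7, -1.4]
opening: 0.004
```

```bash
python3 - <<'E'
from h import *
path([82,86,90,94,98,102,106,110],[45,45,44,43,41,39,37,35])
E
```

```text
t 10.05 book [-28.2  -0.9  98.9] F [-0.3 -0.7 -1.4] q [-0.2   0.38  2.38  1.85  0.6  -1.04] op 0.0
(-22, 0, 100) 45 -> [-0.09, -0.51, 0.36] [0.1, -0.2, 0.0]
(-16, 0, 100) 45 -> [-0.09, -0.94, 0.79] [0.1, -0.2, 0.0]
(-9, 0, 101) 44 -> [-0.1, -1.5, 1.21] [-0.9, -0.2, 0.0]
(-3, 0, 101) 43 -> [-0.1, -1.93, 1.63] [-1.9, -0.2, 0.0]
(3, 0, 101) 41 -> [-0.1, -2.35, 2.06] [-3.9, -0.2, 0.0]
(10, 0, 100) 39 -> [-0.1, -2.78, 2.62] [-5.9, -0.2, 0.0]
(16, 0, 99) 37 -> [-0.1, -3.13, 3.12] [-7.9, -0.2, 0.0]
(22, 0, 97) 35 -> [-0.1, -3.41, 3.68] [-9.9, -0.2, -0.0]
```

Call:
apply_moves(targets=[[[-1,0,-0.5,0.35,0,0,0],[-1,0,-0.95,0.8,0,0,0],[-1,0,-1.5,1.2,-1,0,0],[-1,0,-1.9,1.6,-2,0,0],[-1,0,-2.35,2.05,-4,0,0],[-1,0,-2.8,2.6,-6,0,0],[-1,0,-3.1,3.1,-8,0,0],[-1,0,-3.4,3.7,-10,0,0]]])

```text
clock: 10.85
eef_pos: [562.8, 117.6, 96.8]
tcp_rot: [-2.533, -0.003, -0.893]
contact_force: [-1.7, -0.3, -0.4]
opening: 0.001
```

```bash
python3 - <<'E'
from h import *
path([114,118,122,126,130,134,138,142],[33,31,30,29,28,27,26,25])
E
```

```text
t 10.85 book [22.6 -0.9 96.8] F [-1.7 -0.3 -0.4] q [-0.02  0.35  2.23  1.4   0.38 -0.41] op 0.0
(28, 0, 95) 33 -> [-0.09, -0.33, 0.45] [-1.9, -0.2, -0.0]
(34, 0, 92) 31 -> [-0.09, -0.66, 1.04] [-3.9, -0.2, -0.0]
(40, 0, 89) 30 -> [-0.09, -0.98, 1.63] [-4.9, -0.2, -0.0]
(45, 0, 86) 29 -> [-0.1, -1.21, 2.16] [-5.9, -0.2, -0.0]
(50, 0, 82) 28 -> [-0.1, -1.4, 2.78] [-6.9, -0.2, -0.0]
(55, 0, 78) 27 -> [-0.1, -1.58, 3.39] [-7.9, -0.2, -0.0]
(60, 0, 73) 26 -> [-0.1, -1.7, 4.09] [-8.9, -0.2, -0.0]
(64, 0, 69) 25 -> [-0.11, -1.8, 4.65] [-9.9, -0.2, -0.0]
```

```bash
python3 - <<'E'
from h import *
path([114,118,122,126,130,134,138,142],[32,28,24,20,17,14,12,10])
E
```

```text
t 10.85 book [22.6 -0.9 96.8] F [-1.7 -0.3 -0.4] q [-0.02  0.35  2.23  1.4   0.38 -0.41] op 0.0
(28, 0, 95) 32 -> [-0.09, -0.33, 0.45] [-2.9, -0.2, -0.0]
(34, 0, 93) 28 -> [-0.09, -0.71, 0.96] [-6.9, -0.2, -0.0]
(39, 0, 90) 24 -> [-0.09, -0.95, 1.49] [-10.9, -0.2, -0.0]
(44, 0, 87) 20 -> [-0.1, -1.19, 2.03] [-14.9, -0.2, -0.0]
(49, 0, 84) 17 -> [-0.1, -1.43, 2.56] [-17.9, -0.2, -0.0]
(54, 0, 80) 14 -> [-0.1, -1.61, 3.17] [-20.9, -0.2, -0.1]
(59, 0, 76) 12 -> [-0.1, -1.79, 3.79] [-22.9, -0.2, -0.1]
(63, 0, 71) 10 -> [-0.1, -1.83, 4.42] [-24.9, -0.2, -0.1]
```

Call:
apply_moves(targets=[[[-1,0,-0.3,0.45,-3,0,0],[-1,0,-0.7,0.95,-7,0,0],[-1,0,-0.95,1.5,-11,0,0],[-1,0,-1.2,2,-15,0,0],[-1,0,-1.4,2.55,-18,0,0],[-1,0,-1.6,3.2,-21,0,0],[-1,0,-1.8,3.8,-23,0,0],[-1,0,-1.8,4.4,-25,0,0]]])

```text
clock: 11.65
eef_pos: [594.6, 143.6, 71.0]
tcp_rot: [-2.97, -0.003, -0.892]
contact_force: [0.3, 1.0, 0.2]
opening: 0.002
```

```bash
python3 - <<'E'
from h import *
path([146,150,154,158,162,166,169,172],[9,8,7,6,5,4,3,2])
E
```

```text
t 11.65 book [63.7 -0.7 71. ] F [0.3 1.  0.2] q [0.19 0.46 1.9  0.13 0.63 0.98] op 0.0
(67, 0, 66) 9 -> [-0.07, -0.23, 0.55] [-0.8, -0.2, -0.0]
(71, 0, 61) 8 -> [-0.07, -0.54, 1.11] [-1.8, -0.2, -0.0]
(74, 0, 55) 7 -> [-0.07, -0.73, 1.75] [-2.8, -0.2, -0.0]
(77, 0, 49) 6 -> [-0.08, -0.93, 2.39] [-3.8, -0.2, -0.1]
(79, 0, 43) 5 -> [-0.08, -1.02, 3.02] [-4.8, -0.2, -0.1]
(81, 0, 37) 4 -> [-0.08, -1.12, 3.64] [-5.8, -0.2, -0.1]
(82, 0, 33) 3 -> [-0.08, -1.15, 4.05] [-6.8, -0.2, -0.1]
(83, 0, 28) 2 -> [-0.08, -1.16, 4.56] [-7.8, -0.2, -0.1]
```

Call:
apply_moves(targets=[[[-1,0,-0.3,0.55,-1,0,0],[-1,0,-0.5,1.1,-2,0,0],[-1,0,-0.7,1.7,-3,0,0],[-1,0,-0.9,2.3,-4,0,0],[-1,0,-1,2.9,-5,0,0],[-1,0,-1.1,3.5,-6,0,0],[-1,0,-1.1,4,-7,0,0],[-1,0,-1.1,4.5,-8,0,0]]])

```text
clock: 12.45
eef_pos: [609.2, 155.1, 28.1]
tcp_rot: [-3.111, -0.003, -0.892]
contact_force: [1.1, 0.3, 0.9]
opening: 0.0
```

```bash
python3 - <<'E'
from h import *
go(((84,0,20),0),((84,0,15),0),((84,0,12),0))
E
```

```text
t 12.45 book [82.4 -0.9 28.1] F [1.1 0.3 0.9] q [0.24 0.59 1.78 0.01 0.74 1.12] op 0.0
(84, 0, 20) 0 -> [-0.09, -0.13, 0.82] [-1.7, -0.2, -0.1]
(84, 0, 15) 0 -> [-0.09, -0.12, 1.32] [-1.7, -0.2, -0.1]
(84, 0, 12) 0 -> [-0.1, -0.11, 1.62] [-1.7, -0.2, -0.1]
```

Call:
apply_moves(targets=[[[-1,0,-0.1,0.4,-1,0,0],[-1,0,-0.1,0.8,-2,0,0],[-1,0,-0.1,1,-2,0,0],[-1,0,-0.1,1.15,-2,0,0],[-1,0,-0.1,1.25,-2,0,0],[-1,0,-0.1,1.3,-2,0,0],[-1,0,-0.1,1.3,-2,0,0]]])

```text
clock: 13.15
eef_pos: [610.2, 155.9, 15.2]
tcp_rot: [3.137, -0.003, -0.892]
contact_force: [-0.2, -0.2, -0.2]
opening: -0.006
```

Call:
apply_moves(targets=[[[-1,0,0,0.1,0,0,0],[-1,0,0,0.1,0,0,0]]])

```text
clock: 13.35
eef_pos: [610.2, 155.9, 15.0]
tcp_rot: [3.137, -0.003, -0.892]
contact_force: [-1.7, -0.4, 6.8]
opening: -0.001
```

Call:
apply_moves(targets=[[[-1,0,0,0.1,0,0,0],[-1,0,0,0.1,0,0,0]]])

```text
clock: 13.55
eef_pos: [610.3, 155.9, 15.0]
tcp_rot: [3.138, -0.003, -0.892]
contact_force: [-3.4, -0.1, 9.8]
opening: -0.0
```

Call:
apply_moves(targets=[[[-1,0,0,-0.3,0,0,0],[-1,0,0,-1.5,0,0,0],[-1,0,0,-5,0,0,0],[-1,0,0.5,-10,0,0,0],[-1,0,4,-15,0,0,0],[-1,0,9,-19,0,0,0],[-1,0,13,-20,0,0,0],[-1,0,13,-20,0,0,0]]])

```text
clock: 14.35
eef_pos: [507.1, 73.6, 218.3]
tcp_rot: [3.139, -0.005, -0.893]
contact_force: [0.6, 0.6, 0.4]
opening: 0.002
```

```bash
python3 - <<'E'
from h import *
go(); snap('wrist','w8.png'); snap('side','s3.png')
E
```

```text
t 14.35 book [-4.830e+01 -1.000e-01  2.183e+02] F [0.6 0.6 0.4] q [ 0.14  0.19  1.88 -0.01  1.06  1.04] op 0.0
```

View pics/w8.png

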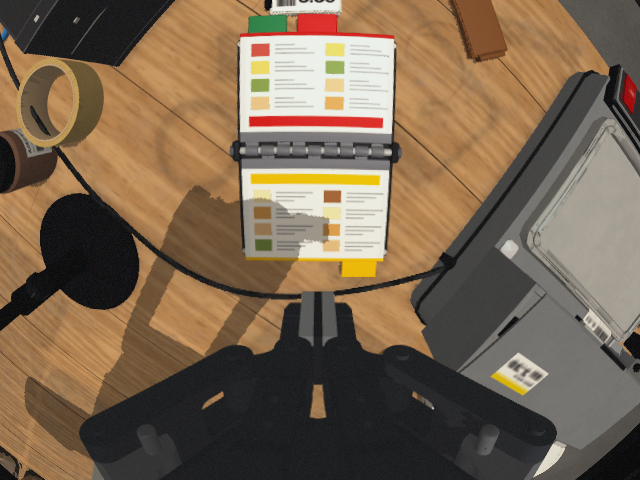

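Call:
apply_moves(targets=[[[-1,0,-5,0,0,0,0],[-1,0,-10,0,0,0,0],[-1,0,-15,1,0,0,0],[-1,0,-19,2,0,0,0],[-1,0,-19,2,0,0,0],[-1,0,-19,2,0,0,0],[-1,0,-19,2,0,0,0],[-1,0,-19,2,0,0,0]]])

```text
clock: 15.25
eef_pos: [656.4, 193.0, 197.2]
tcp_rot: [3.14, -0.005, -0.894]
contact_force: [0.1, -0.3, 0.1]
opening: 0.0
```

```bash
python3 - <<'E'
from h import *
go(); snap('wrist','w9.png')
E
```

```text
t 15.25 book [142.9  -1.2 197.2] F [ 0.1 -0.3  0.1] q [ 0.29  0.47  1.53 -0.01  1.14  1.18] op 0.0
```

View pics/w9.png

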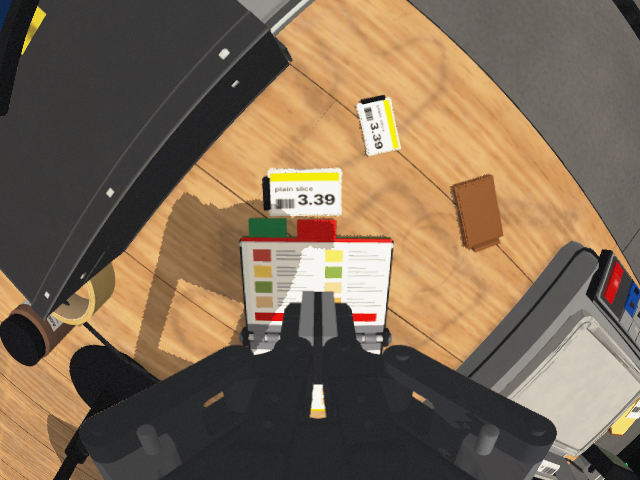

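```bash
python3 - <<'E'
from h import *
f=np.load('pics/w9.npz',allow_pickle=True); s=r.sense(); p,q=s['eef_pos'],s['tcp_rot']
for n,u,v,z in [('redtab',317,219,16),('greentab',268,219,11.5),('nL',272,214,13),('nR',341,216,13),('fL',270,169,13),('fR',342,169,13),('clipL',263,195,6)]:
    print(n,B(wcast(f,p,q,u,v,z)[0]), B(wcast(f,p,q,u,v,z+10)[0]))
E
```

```text
redtab [130.8  -0.9  16. ] [133.7  -0.9  26. ]
greentab [129.8  44.3  11.5] [132.7  42.9  21.5]
nL [135.   40.2  13. ] [137.8  38.9  23. ]
nR [132.7 -22.8  13. ] [135.5 -22.2  23. ]
fL [176.5  40.6  13. ] [178.   39.3  23. ]
fR [176.  -23.2  13. ] [177.5 -22.5  23. ]
clipL [151.4  48.8   6. ] [153.6  47.3  16. ]
```

```bash
python3 -c "
from rig import r
print(r.sense()['contact_force'].round(1)); print(r.sign_off())"
```

```text
[-0.3 -0.2  0.5]
the job is handed in; nothing more can be done
None
```

The book is open at its yellow page and the job is handed in, at about 15 s of the 53 s allowed; sign-off gives no verdict.

- **Tag wad:** With the gripper partly open, I pushed the wad straight off the far page. It lies flat on the table. Its near edge is about 2–5 mm beyond the green and red tabs, and its near and far edges measure the same length to within 1 mm.
- **Red leaf:** With the fingers shut, I lifted the red leaf from under its tab, carried it over the spine and pressed it down with about 10 N. The fingertips stopped at 15.0 mm, the height expected if the leaf lies flat on the far page. The last view shows the red tab flat, with its outer edge 131 mm beyond the spine (130 mm expected).
- **Rest of the scene:** The yellow leaf still lies flat on the near side. In the last views I saw no sign that the look-alikes or the tape had moved; I did not re-measure the other bystanders. The arm ended clear of everything, with the contact force at noise level.

Two checks did not match exactly. The first book position from the top camera was about 2 mm off the wrist view, and I corrected for it. The wad's width read 41–43 mm instead of 45 mm, which I put down to hard-to-see edges.

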